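# Start the mason's turntable, dust extraction first

### The job

Get the stone-carver's turntable running from the grey control box on the bench: first press the large round button fully down and let it come back up (dust extraction), then press the long bar-shaped button fully down and let it come back up (turntable). Press one button at a time, and do not press the small round button or the square button.

Things in the scene. Friction and masses are not known exactly. Their poses are not given: they have to be found in the camera images.
- large_round_top (a point): The large round button: black cap 46 mm across. Origin: centre of the cap's top, 84 mm above the bench at rest; axes as the box, z up. Sprung: slides 8 mm straight down (origin too), 1.5 N to start, 5 N at the bottom, rises by itself. One of four black buttons, in any order, in a 2 x 2 pattern (96 mm apart along x, 100 mm along y) on a grey box 200 x 270 mm, 60 mm high, fixed to the bench, its place and yaw changing.
- long_bar_top (a point): The long bar-shaped button: black cap, 24 mm along x, 70 mm along y, on the same box. Origin: centre of the cap's top, 84 mm above the bench at rest; axes as the box, z up. Sprung: slides 8 mm straight down (origin too), 1.5 N to start, 5 N at the bottom, rises by itself. The clear dome amid the four buttons (top at 73 mm) is a lamp, no button; the steel key switch and stone chip at the box's ends are under 80 mm.
- small_round_top (a point): The small round button, not to be pressed: black cap 22 mm across, on the same box. Origin: centre of the cap's top, 84 mm above the bench at rest; axes as the box, z up. Sprung: slides 8 mm straight down (origin too), 1.5 N to start, 5 N at the bottom, rises by itself. All caps stand 14 mm proud of a bare metal plate, 80 x 86 mm.
- square_top (a point): The square button, not to be pressed: black cap 32 x 32 mm, on the same box. Origin: centre of the cap's top, 84 mm above the bench at rest; axes as the box, z up. Sprung: slides 8 mm straight down (origin too), 1.5 N to start, 5 N at the bottom, rises by itself. 

How it is judged:
By the outcome, as a careful person would: the job done as asked, in the order asked, and still so for the second after the job is handed in, with the robot touching nothing.
It also fails if it takes over 32 s, if anything falls off the work surface, if the arm or the gripper's body presses on something with over 40 N, if the wrist force passes 120 N, or if a joint passes its speed limit or range.

### The arm

A 7-joint arm with a two-finger parallel gripper is mounted at the origin on the work surface. World frame = base frame: x ahead of the robot, y to its left, z up, the work surface at z = 0. Lengths are in m, angles in degrees, forces in N, time in s.
With the tool pointing down it reaches from about 0.425 to 0.875 m from the base axis. Payload 8.4 kg.
Tool frame: the origin (TCP) lies midway between the tips of the shut fingers; the grasp point (between the pads) lies 19 mm behind it; z points along the fingers, y is the line along which they close (so a half turn about z gives the same grasp; the last joint's range is limited). The gripper opens to 85 mm and grips with 20 to 120 N. Pads are 22 mm wide; open, the fingers measure 114 mm over their backs; the gripper's body (76 mm by 85 mm) begins 54 mm behind the grasp point. The pads swing forward as they close: fully open they stand 13 mm farther back than shut.
Start: joints at [69.546, 19.091, 2.286, 83.961, -0.768, 76.965, -3.352], TCP at [0.166, -0.628, 0.207] pointing down, gripper open.
Joint ranges: [-147.57, 147.57], [-21.85, 119.76], [-74.77, 79.35], [14.55, 137.4], [-85.83, 265.84], [4.83, 119.75], [-152.11, 152.11]. Speed limits (degrees/s): [127.2, 127.2, 159.86, 159.86, 180, 180, 180].

### API

Orientations are given as [roll, pitch, yaw] about the fixed x, y, z axes, in that order (R = Rz(yaw) Ry(pitch) Rx(roll)).
In Python, from station import manip, optics gives the robot as it stands.
- The arm moves only by the tool step_arm, never from a script. Its argument "commands" is a list of rows, each an object with "fingers": the gripper's target within -1 to 1 (shut at 1, half-way at 0, fully open at -1); "travel": the shift along the world's x, y, z in m, a list of three; "delta_rot": the turn, a rotation vector about the world's x, y, z in degrees, a list of three. In form: [{"fingers": fingers, "travel": [dx, dy, dz], "delta_rot": [wx, wy, wz]}, ...]. A call has 1 to 5 rows; each row is the pose to reach, as a shift and turn from the pose commanded when the call began; what a row does not reach only later rows make up. A row lasts 1/12 s, in which the tool goes at most 41.7 mm and 7.16 degrees, less where a joint would pass 70% of its speed; a pose out of reach is approached as far as the arm can. A call with a gripper value outside its range is refused whole. The fingers move at their own pace and stop on an object; "newtons" is the grip in N (left out, the last holds). Time passes only in rows, so rows that repeat a pose let the fingers close. It gives the time, the measured TCP pose, the force, the opening and the grip force at its end, in the units of the state.
- manip.sense(): the state, without advancing time (a new reading comes with each control period).
- optics.read_camera(name): name is "scene" or "top"; returns the picture (400x640x3 uint8, blue, green, red); there is no depth.
- optics.calibration(name): a dict with "fx", "fy", "cx", "cy" (pixels), "k1" (the pictures are not rectified: a ray, as slopes to the right and down, at radius r is drawn at 1 + k1 r^2 times it, then the intrinsics apply), "pose" (4x4, takes a point from camera to world coordinates). Camera axes: x right, y down, z forward; pixel columns grow to the right and rows downward; lengths in m; the calibration is good to about 2 mm. A picture is of the moment at which its call begins. calibration takes no time and is no camera call.
- manip.finish_job(): hands the job in; it is judged then, once.
The state is a dict: "t": time; "qpos": joint angles; "joint_velocities": joint speeds; "joint_efforts": joint torques, N m; "eef_pos": TCP position; "tcp_rot": TCP orientation; "force": force on the tool from outside, world axes, zero at the start; "torque": the same for the moment, N m; "opening": finger opening in m; "grasp_force": force on a finger pad.
Only numpy, scipy, OpenCV 4.12 (cv2) and the standard library are available. Lean on these libraries where they do the work, as an engineer would, in place of code of your own. Each camera call takes 0.05 s, during which the arm holds its last target. There are 200 camera calls.

## Working session

There is one attempt and no reset: what is moved stays moved. The work goes in short steps, Python scripts to look and compute and a tool call to move; the robot and the scene stay as the last step left them, time stands still between calls to the robot, and variables do not carry over. Pictures are saved under pics/ and viewed, at most 10 in all, crops included, and the job is handed in when it is done.

Besides the shell and the picture viewer there is one more tool, called after "Emit:" by a JSON object that holds its "fn" and its "kwargs", one argument or row to a line. step_arm: Moves the arm, as the interface text tells. Its arguments: {"type":"object","properties":{"commands":{"type":"array","items":{"type":"object","properties":{"fingers":{"type":"number"},"travel":{"type":"array","items":{"type":"number"}},"delta_rot":{"type":"array","items":{"type":"number"}}}}},"newtons":{"type":"number"}},"required":["commands"]}

```bash
mkdir -p pics; python3 - <<'E'
from station import manip, optics
import cv2,numpy as np
for n in("top","scene"):
    cv2.imwrite(f"pics/{n}0.png",optics.read_camera(n)); c=optics.calibration(n); print(n,{k:np.round(v,3).tolist() for k,v in c.items()})
print(manip.sense())
E
```

```text
top {'fx': 480.538, 'fy': 480.538, 'cx': 315.545, 'cy': 201.453, 'k1': 0.011, 'pose': [[0.004, -0.994, 0.112, 0.473], [-1.0, -0.005, -0.011, 0.043], [0.012, -0.111, -0.994, 0.754], [0.0, 0.0, 0.0, 1.0]]}
scene {'fx': 462.688, 'fy': 462.688, 'cx': 319.357, 'cy': 196.344, 'k1': 0.045, 'pose': [[-0.17, 0.492, -0.854, 1.159], [0.985, 0.081, -0.15, 0.139], [-0.005, -0.867, -0.499, 0.481], [0.0, 0.0, 0.0, 1.0]]}
{'t': 0.1, 'qpos': array([69.54703329, 19.12949458,  2.28333373, 84.0058683 , -0.76881546,
       76.96484216, -3.35284722]), 'joint_velocities': array([ 0.02698781, -0.07173034,  0.07512762, -0.15097274, -0.03751827,
        0.04698392,  0.05306694]), 'joint_efforts': array([ 5.38686189e-03, -6.60021043e+01,  1.37119118e+00, -4.06479549e+01,
        1.72404537e-02,  8.98012484e-03,  5.30710963e-05]), 'eef_pos': array([ 0.16558211, -0.62809575,  0.20619084]), 'tcp_rot': array([-1.79915126e+02,  4.30737980e-03,  1.47682256e+01]), 'force': array([ 0.10280797,  0.01080112, -0.43220809]), 'torque': array([-0.03541625,  0.00410682, -0.02606698]), 'grasp_force': 0.0, 'opening': 0.08590410245054624}
```

View pics/top0.png

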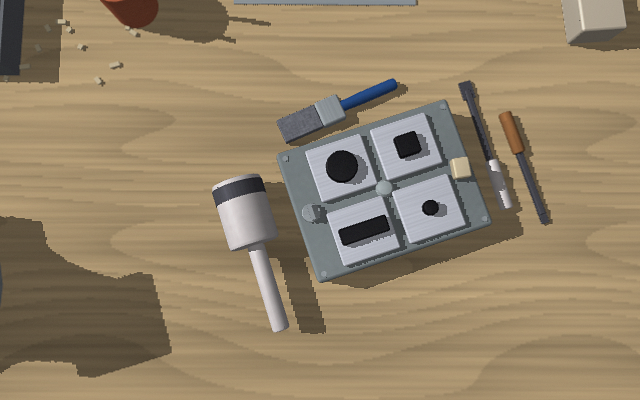

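View pics/scene0.png

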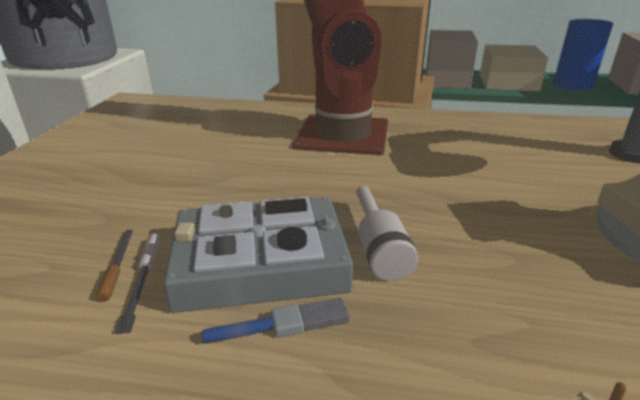

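The top view shows the large round button at about (342,166), square (408,145), bar (364,230), small round (431,208) and the lamp at (384,188). The scene view agrees. A mallet lies to the left of the box, on the arm's approach side.

```bash
cat > h.py <<'E'
from station import manip, optics
import cv2,numpy as np
def cast(n,px,h):
    c=optics.calibration(n); P=np.array(c["pose"])
    K=np.array([[c["fx"],0,c["cx"]],[0,c["fy"],c["cy"]],[0,0,1]])
    p=cv2.undistortPoints(np.array(px,float).reshape(-1,1,2),K,np.array([c["k1"],0,0,0,0])).reshape(-1,2)
    d=np.c_[p,np.ones(len(p))]@P[:3,:3].T
    return P[:3,3]+d*((h-P[2,3])/d[:,2])[:,None]
def caps(n,rois,thr):
    im=cv2.imread(f"pics/{n}0.png"); m=(im.max(2)<thr).astype(np.uint8)
    out={}
    for k,(x,y,w,h) in rois.items():
        s=np.zeros_like(m); s[y-h:y+h,x-w:x+w]=m[y-h:y+h,x-w:x+w]
        c=max(cv2.findContours(s,0,2)[0],key=cv2.contourArea)
        W=cast(n,c[:,0,:],.084)[:,:2].astype(np.float32)
        (cx,cy),sz,a=cv2.minAreaRect(W); out[k]=(cx,cy); print(n,k,np.round([cx,cy,*sz],4),round(a,1))
    return out
E
python3 - <<'E'
from h import *
t=caps("top",dict(L=(342,166,26,26),Q=(408,145,24,22),B=(364,230,32,22),S=(431,208,18,16)),45)
s=caps("scene",dict(L=(292,237,24,16),Q=(224,243,18,14),B=(286,206,26,12),S=(226,211,12,10)),50)
for a,b in("LQ","BS","LB","QS"): 
    for d in(t,s):
        v=np.subtract(d[a],d[b]); print(a,b,np.hypot(*v).round(4),np.degrees(np.arctan2(v[1],v[0])).round(1))
im=cv2.imread("pics/top0.png"); print(im[166,342],im[180,360],im[230,364])
cr=cv2.resize(im[90:290,200:500],None,fx=2.6,fy=2.6); cv2.imwrite("pics/c1.png",cr)
print(cast("top",[(242,183),(262,180),(240,246)],.08))
E
```

```text
top L [ 0.5986 -0.001   0.0445  0.0439] 0.3
top Q [ 0.6311 -0.0944  0.0319  0.0331] 19.0
top B [ 0.5092 -0.0319  0.0229  0.0688] 18.6
top S [ 0.5415 -0.1257  0.0197  0.0212] 0.3
scene L [ 0.6227 -0.0066  0.025   0.0215] 9.4Traceback (most recent call last):
  File "<stdin>", line 3, in <module>
  File "h.py", line 14, in caps
    c=max(cv2.findContours(s,0,2)[0],key=cv2.contourArea)
ValueError: max() iterable argument is empty
```

The top view gives consistent results: cap sizes match, spacings are 95 and 99 mm, and yaw is about 19°. Large round is at (0.599,-0.001) and the bar at (0.509,-0.032). I'm moving with the fingers shut at z 0.207, above everything.

Emit:
{"fn": "step_arm", "kwargs": {
  "commands": [
    {"fingers":1,"travel":[0.022,0.031,0],"delta_rot":[0,0,0]},
    {"fingers":1,"travel":[0.043,0.063,0],"delta_rot":[0,0,0]},
    {"fingers":1,"travel":[0.065,0.094,0],"delta_rot":[0,0,0]},
    {"fingers":1,"travel":[0.087,0.125,0],"delta_rot":[0,0,0]},
    {"fingers":1,"travel":[0.108,0.157,0],"delta_rot":[0,0,0]}
  ],
  "newtons": 40
}}

```text
t: 0.52
eef_pos: [0.2744, -0.4697, 0.2066]
tcp_rot: [-180.0, 0.0, 14.8]
force: [1.1, 0.2, 0.6]
opening: 0.0254
grasp_force: 0.0
```

Emit:
{"fn": "step_arm", "kwargs": {
  "commands": [
    {"fingers":1,"travel":[0.022,0.031,0],"delta_rot":[0,0,0]},
    {"fingers":1,"travel":[0.043,0.063,0],"delta_rot":[0,0,0]},
    {"fingers":1,"travel":[0.065,0.094,0],"delta_rot":[0,0,0]},
    {"fingers":1,"travel":[0.087,0.125,0],"delta_rot":[0,0,0]},
    {"fingers":1,"travel":[0.108,0.157,0],"delta_rot":[0,0,0]}
  ]
}}

```text
t: 0.93
eef_pos: [0.3823, -0.3128, 0.2069]
tcp_rot: [180.0, 0.0, 14.8]
force: [0.9, -0.8, -0.3]
opening: -0.0001
grasp_force: 0.0
```

Emit:
{"fn": "step_arm", "kwargs": {
  "commands": [
    {"fingers":1,"travel":[0.022,0.031,0],"delta_rot":[0,0,0]},
    {"fingers":1,"travel":[0.043,0.063,0],"delta_rot":[0,0,0]},
    {"fingers":1,"travel":[0.065,0.094,0],"delta_rot":[0,0,0]},
    {"fingers":1,"travel":[0.087,0.125,0],"delta_rot":[0,0,0]},
    {"fingers":1,"travel":[0.108,0.157,0],"delta_rot":[0,0,0]}
  ]
}}

```text
t: 1.35
eef_pos: [0.4903, -0.1559, 0.2069]
tcp_rot: [180.0, 0.0, 14.7]
force: [1.0, 0.0, 0.3]
opening: 0.0002
grasp_force: 0.0
```

Remaining: (0.109, 0.155). Then I descend to about z 0.10.

Emit:
{"fn": "step_arm", "kwargs": {
  "commands": [
    {"fingers":1,"travel":[0.022,0.031,0],"delta_rot":[0,0,0]},
    {"fingers":1,"travel":[0.043,0.062,0],"delta_rot":[0,0,0]},
    {"fingers":1,"travel":[0.065,0.093,0],"delta_rot":[0,0,0]},
    {"fingers":1,"travel":[0.087,0.124,0],"delta_rot":[0,0,0]},
    {"fingers":1,"travel":[0.109,0.155,0],"delta_rot":[0,0,0]}
  ]
}}

```text
t: 1.77
eef_pos: [0.5993, -0.001, 0.2067]
tcp_rot: [-180.0, 0.0, 14.7]
force: [1.2, -0.3, -0.0]
opening: 0.0
grasp_force: 0.0
```

Emit:
{"fn": "step_arm", "kwargs": {
  "commands": [
    {"fingers":1,"travel":[0,0,-0.03],"delta_rot":[0,0,0]},
    {"fingers":1,"travel":[0,0,-0.06],"delta_rot":[0,0,0]},
    {"fingers":1,"travel":[0,0,-0.09],"delta_rot":[0,0,0]},
    {"fingers":1,"travel":[0,0,-0.107],"delta_rot":[0,0,0]},
    {"fingers":1,"travel":[0,0,-0.107],"delta_rot":[0,0,0]}
  ]
}}

```text
t: 2.18
eef_pos: [0.5956, -0.0027, 0.0953]
tcp_rot: [-179.9, 0.4, 14.8]
force: [-0.6, 0.7, -1.2]
opening: 0.0002
grasp_force: 0.0
```

```bash
python3 - <<'E'
from h import *
im=optics.read_camera("scene"); cv2.imwrite("pics/s1.png",cv2.resize(im[120:320,150:400],None,fx=3,fy=3)); s=manip.sense(); print(s["eef_pos"],s["force"])
E
```

```text
[ 0.59707401 -0.00255937  0.09800478] [-0.48317625 -0.46003435  0.70172561]
```

View pics/s1.png

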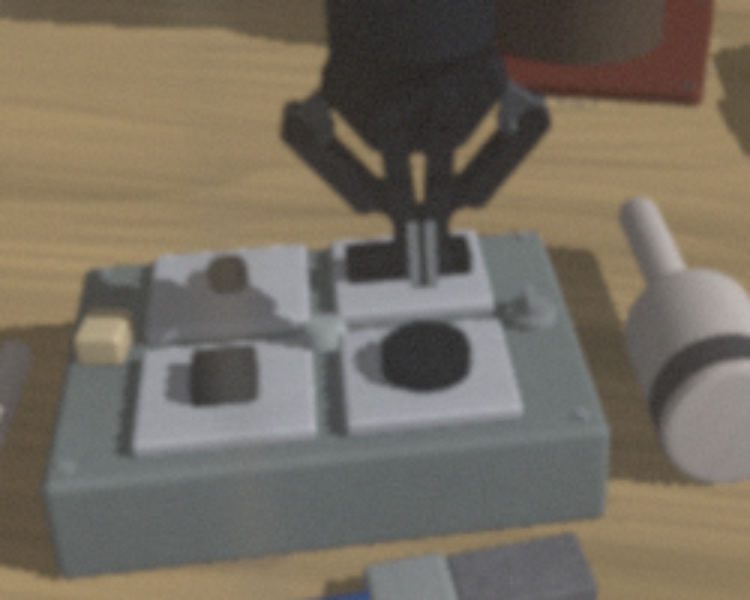

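The crop shows the shut fingertips ending at about full-image (292,215) and the large cap's centre at about (292,237). That looks further short of the cap than 14 mm of height would explain, so I'm checking by projection.

```bash
python3 - <<'E'
from h import *
print("scene tip ray@.098",cast("scene",[(291.5,214.5)],.098), "capL@.084",cast("scene",[(292,236.5)],.084))
for z in(.07,.084,.1,.12): print(z,cast("scene",[(292,236.5),(225,240),(286,206),(226,209)],z).round(3)[:,:2].tolist(), cast("top",[(342,166),(408,145),(364,230),(431,208)],z).round(3)[:,:2].tolist())
im=optics.read_camera("top"); cv2.imwrite("pics/t1.png",cv2.resize(im[90:290,220:520],None,fx=2.6,fy=2.6)); print(manip.sense()["eef_pos"])
for n in("top","scene"): print(np.round(optics.calibration(n)["pose"],3).tolist())
b=cast("scene",[(345,150-0)],0); print("base corner",b)
E
```

```text
scene tip ray@.098 [[ 0.56651234 -0.00873181  0.098     ]] capL@.084 [[6.05016845e-01 2.83528888e-04 8.40000000e-02]]
0.07 [[0.585, -0.005], [0.611, -0.104], [0.498, -0.035], [0.524, -0.133]] [[0.602, -0.003], [0.633, -0.099], [0.51, -0.034], [0.541, -0.13]]
0.084 [[0.605, 0.0], [0.63, -0.095], [0.52, -0.029], [0.546, -0.124]] [[0.599, -0.002], [0.63, -0.096], [0.509, -0.032], [0.54, -0.126]]
0.1 [[0.627, 0.006], [0.651, -0.086], [0.546, -0.022], [0.57, -0.113]] [[0.596, -0.001], [0.626, -0.092], [0.508, -0.03], [0.539, -0.122]]
0.12 [[0.655, 0.013], [0.678, -0.074], [0.578, -0.014], [0.601, -0.1]] [[0.592, 0.001], [0.622, -0.088], [0.507, -0.028], [0.537, -0.117]]
[ 0.59845058 -0.00245891  0.09998009]
[[0.004, -0.994, 0.112, 0.473], [-1.0, -0.005, -0.011, 0.043], [0.012, -0.111, -0.994, 0.754], [0.0, 0.0, 0.0, 1.0]]
[[-0.17, 0.492, -0.854, 1.159], [0.985, 0.081, -0.15, 0.139], [-0.005, -0.867, -0.499, 0.481], [0.0, 0.0, 0.0, 1.0]]
base corner [[0.09473867 0.01885508 0.        ]]
```

View pics/t1.png

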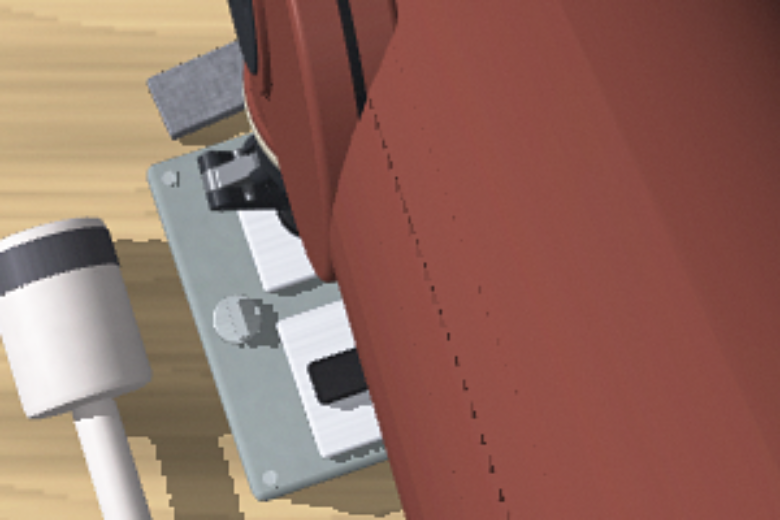

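The caps agree between the two views, but the fingertips look about 20 mm higher than the reported TCP, or 30 mm further back. I'm looking closer now that the arm has settled.

```bash
python3 - <<'E'
from h import *
im=optics.read_camera("scene"); im=im[170:260,240:350]
c=optics.calibration("scene");P=np.linalg.inv(c["pose"]);s=manip.sense()
K=np.array([[c["fx"],0,c["cx"]],[0,c["fy"],c["cy"]],[0,0,1]])
e=s["eef_pos"];pts=np.array([e,e+[0,0,.019],e+[0,0,.073],[.599,-.002,.084],[.599,-.002,.07]])
px=cv2.projectPoints(pts,cv2.Rodrigues(P[:3,:3])[0],P[:3,3],K,np.array([c["k1"],0,0,0]))[0].reshape(-1,2);print(e,s["tcp_rot"],px.round(1))
im=cv2.resize(im,None,fx=6,fy=6,interpolation=cv2.INTER_CUBIC); im=cv2.convertScaleAbs(im,alpha=1.5,beta=20)
for i,p in enumerate(px): cv2.circle(im,tuple(int(v) for v in (p-[240,170])*6),4,(0,0,255) if i<3 else (0,255,0),-1)
cv2.imwrite("pics/s2.png",im)
E
```

```text
[ 0.59929719 -0.00240815  0.1011487 ] [ 1.79995315e+02 -6.08566865e-02  1.47698469e+01] [[290.7 224.7]
 [290.2 213.8]
 [288.9 181.3]
 [291.4 234.1]
 [291.7 241.7]]
```

View pics/s2.png

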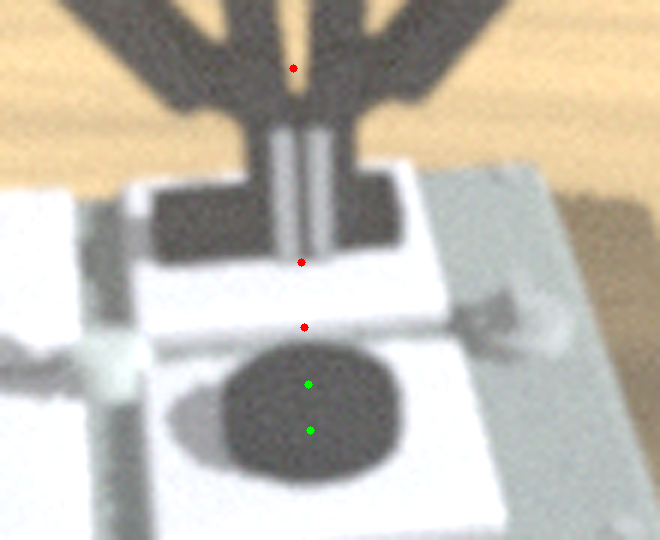

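Projection puts the tip at row 225, but it is seen at row 213, so the whole gripper appears offset. I'm triangulating the gripper's +y knuckle, which both pictures show, to tell a height offset from an x offset.

```bash
python3 - <<'E'
from h import *
def ray(n,p):
    a=cast(n,[p],0.0)[0]; o=np.array(optics.calibration(n)["pose"])[:3,3]; d=a-o; return o,d/np.linalg.norm(d)
def tri(pt,ps):
    (o1,d1),(o2,d2)=ray("top",pt),ray("scene",ps)
    s=np.linalg.lstsq(np.c_[d1,-d2],o2-o1,rcond=None)[0]; a,b=o1+s[0]*d1,o2+s[1]*d2
    return ((a+b)/2).round(4),(1e3*np.linalg.norm(a-b)).round(1)
T=lambda x,y:(220+x/2.6,90+y/2.6); S=lambda x,y:(150+x/3,120+y/3)
print("knuckle",tri(T(203,180),S(548,108)),tri(T(212,180),S(540,105)))
print("L",tri((342,166),(291.8,236.7)),"B",tri((364,230),(286,206)),"Q",tri((408,145),(225,239)))
print("box corner screws", tri(T(170,180),S(582,415)), tri(T(269,478),S(520,237)))
print(manip.sense()["eef_pos"])
E
```

```text
knuckle (array([0.583 , 0.0573, 0.2104]), np.float64(0.0)) (array([0.5828, 0.0534, 0.2115]), np.float64(0.2))
L (array([ 0.5999, -0.0016,  0.0799]), np.float64(0.6)) B (array([ 0.5091, -0.0325,  0.077 ]), np.float64(0.9)) Q (array([ 0.6297, -0.0953,  0.0857]), np.float64(0.1))
box corner screws (array([0.6133, 0.0799, 0.0596]), np.float64(0.3)) (array([0.4474, 0.0227, 0.0603]), np.float64(1.9))
[ 0.59929719 -0.00240815  0.1011487 ]
```

The knuckle's xy matches the reported TCP exactly, so the position over the cap is right and only the visible tip height is in doubt. I'm descending in small steps, guided by force.

Emit:
{"fn": "step_arm", "kwargs": {
  "commands": [
    {"fingers":1,"travel":[0,0,-0.004],"delta_rot":[0,0,0]},
    {"fingers":1,"travel":[0,0,-0.008],"delta_rot":[0,0,0]},
    {"fingers":1,"travel":[0,0,-0.012],"delta_rot":[0,0,0]},
    {"fingers":1,"travel":[0,0,-0.012],"delta_rot":[0,0,0]},
    {"fingers":1,"travel":[0,0,-0.012],"delta_rot":[0,0,0]}
  ]
}}

```text
t: 2.75
eef_pos: [0.5986, -0.0025, 0.0879]
tcp_rot: [-180.0, 0.0, 14.8]
force: [-0.5, 0.5, 0.1]
opening: -0.0001
grasp_force: 0.0
```

Emit:
{"fn": "step_arm", "kwargs": {
  "commands": [
    {"fingers":1,"travel":[0,0,-0.002],"delta_rot":[0,0,0]},
    {"fingers":1,"travel":[0,0,-0.004],"delta_rot":[0,0,0]},
    {"fingers":1,"travel":[0,0,-0.006],"delta_rot":[0,0,0]},
    {"fingers":1,"travel":[0,0,-0.006],"delta_rot":[0,0,0]},
    {"fingers":1,"travel":[0,0,-0.006],"delta_rot":[0,0,0]}
  ]
}}

```text
t: 3.17
eef_pos: [0.5986, -0.0025, 0.0818]
tcp_rot: [-180.0, 0.0, 14.8]
force: [0.3, -0.5, 0.2]
opening: 0.0
grasp_force: 0.0
```

There's no contact at 0.0818, which fits the tip being higher than reported. I'm continuing down.

Emit:
{"fn": "step_arm", "kwargs": {
  "commands": [
    {"fingers":1,"travel":[0,0,-0.002],"delta_rot":[0,0,0]},
    {"fingers":1,"travel":[0,0,-0.004],"delta_rot":[0,0,0]},
    {"fingers":1,"travel":[0,0,-0.006],"delta_rot":[0,0,0]},
    {"fingers":1,"travel":[0,0,-0.008],"delta_rot":[0,0,0]},
    {"fingers":1,"travel":[0,0,-0.008],"delta_rot":[0,0,0]}
  ]
}}

```text
t: 3.58
eef_pos: [0.5984, -0.0025, 0.0734]
tcp_rot: [-180.0, 0.0, 14.8]
force: [-0.3, 1.1, 1.0]
opening: 0.0001
grasp_force: 0.0
```

Emit:
{"fn": "step_arm", "kwargs": {
  "commands": [
    {"fingers":1,"travel":[0,0,-0.002],"delta_rot":[0,0,0]},
    {"fingers":1,"travel":[0,0,-0.004],"delta_rot":[0,0,0]},
    {"fingers":1,"travel":[0,0,-0.006],"delta_rot":[0,0,0]},
    {"fingers":1,"travel":[0,0,-0.006],"delta_rot":[0,0,0]},
    {"fingers":1,"travel":[0,0,-0.006],"delta_rot":[0,0,0]}
  ]
}}

```text
t: 4.0
eef_pos: [0.5986, -0.0025, 0.0678]
tcp_rot: [-180.0, 0.0, 14.8]
force: [0.6, -0.2, 0.1]
opening: -0.0002
grasp_force: 0.0
```

```bash
python3 - <<'E'
from h import *
im=optics.read_camera("scene")[150:270,220:370]; print(manip.sense()["eef_pos"],manip.sense()["force"])
cv2.imwrite("pics/s3.png",cv2.convertScaleAbs(cv2.resize(im,None,fx=5,fy=5),alpha=1.5,beta=20))
E
```

```text
[ 0.59869977 -0.00248348  0.06798776] [-0.23251594 -0.42270126  0.39402637]
```

View pics/s3.png

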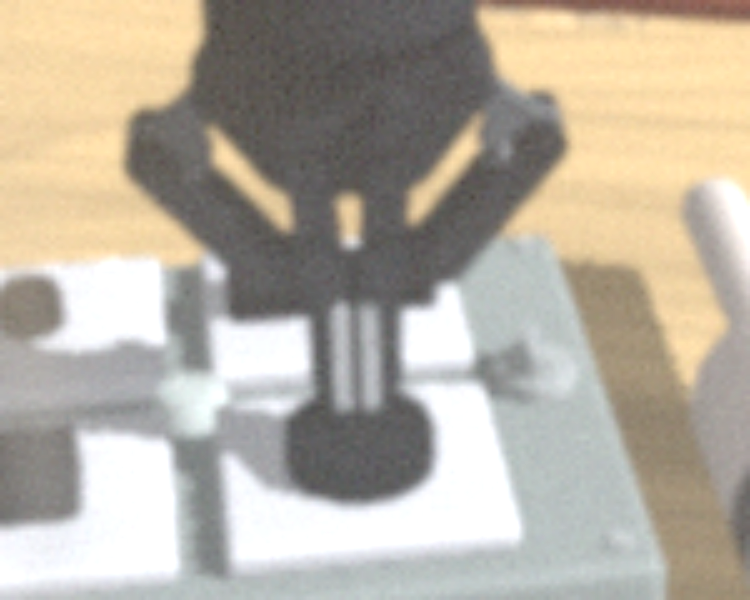

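The tips are directly over the cap, a little above it. I'm continuing in 3 mm steps.

Emit:
{"fn": "step_arm", "kwargs": {
  "commands": [
    {"fingers":1,"travel":[0,0,-0.002],"delta_rot":[0,0,0]},
    {"fingers":1,"travel":[0,0,-0.004],"delta_rot":[0,0,0]},
    {"fingers":1,"travel":[0,0,-0.004],"delta_rot":[0,0,0]},
    {"fingers":1,"travel":[0,0,-0.004],"delta_rot":[0,0,0]}
  ]
}}

```text
t: 4.38
eef_pos: [0.5986, -0.0025, 0.0638]
tcp_rot: [-180.0, 0.0, 14.8]
force: [-0.9, 0.4, 0.8]
opening: 0.0001
grasp_force: 0.0
```

Emit:
{"fn": "step_arm", "kwargs": {
  "commands": [
    {"fingers":1,"travel":[0,0,-0.002],"delta_rot":[0,0,0]},
    {"fingers":1,"travel":[0,0,-0.003],"delta_rot":[0,0,0]},
    {"fingers":1,"travel":[0,0,-0.003],"delta_rot":[0,0,0]},
    {"fingers":1,"travel":[0,0,-0.003],"delta_rot":[0,0,0]}
  ]
}}

```text
t: 4.72
eef_pos: [0.5986, -0.0025, 0.0609]
tcp_rot: [-180.0, 0.0, 14.8]
force: [-0.4, -0.2, -0.5]
opening: -0.0003
grasp_force: 0.0
```

Emit:
{"fn": "step_arm", "kwargs": {
  "commands": [
    {"fingers":1,"travel":[0,0,-0.002],"delta_rot":[0,0,0]},
    {"fingers":1,"travel":[0,0,-0.003],"delta_rot":[0,0,0]},
    {"fingers":1,"travel":[0,0,-0.003],"delta_rot":[0,0,0]},
    {"fingers":1,"travel":[0,0,-0.003],"delta_rot":[0,0,0]}
  ]
}}

```text
t: 5.05
eef_pos: [0.599, -0.0025, 0.0582]
tcp_rot: [180.0, -0.0, 14.8]
force: [0.3, -0.1, 2.0]
opening: -0.0002
grasp_force: 1.0
```

Emit:
{"fn": "step_arm", "kwargs": {
  "commands": [
    {"fingers":1,"travel":[0,0,-0.002],"delta_rot":[0,0,0]},
    {"fingers":1,"travel":[0,0,-0.003],"delta_rot":[0,0,0]},
    {"fingers":1,"travel":[0,0,-0.003],"delta_rot":[0,0,0]},
    {"fingers":1,"travel":[0,0,-0.003],"delta_rot":[0,0,0]}
  ]
}}

```text
t: 5.38
eef_pos: [0.599, -0.0025, 0.0552]
tcp_rot: [180.0, -0.0, 14.8]
force: [1.2, -0.9, 2.8]
opening: -0.0002
grasp_force: 1.7
```

I've made contact at about 0.059, and the force is rising as the spring would. The bottom should be near 0.051.

Emit:
{"fn": "step_arm", "kwargs": {
  "commands": [
    {"fingers":1,"travel":[0,0,-0.002],"delta_rot":[0,0,0]},
    {"fingers":1,"travel":[0,0,-0.003],"delta_rot":[0,0,0]},
    {"fingers":1,"travel":[0,0,-0.003],"delta_rot":[0,0,0]}
  ]
}}

```text
t: 5.63
eef_pos: [0.599, -0.0025, 0.052]
tcp_rot: [180.0, -0.0, 14.8]
force: [1.1, -0.9, 4.8]
opening: -0.0
grasp_force: 2.4
```

Emit:
{"fn": "step_arm", "kwargs": {
  "commands": [
    {"fingers":1,"travel":[0,0,-0.001],"delta_rot":[0,0,0]},
    {"fingers":1,"travel":[0,0,-0.002],"delta_rot":[0,0,0]},
    {"fingers":1,"travel":[0,0,-0.002],"delta_rot":[0,0,0]}
  ]
}}

```text
t: 5.88
eef_pos: [0.5991, -0.0025, 0.0517]
tcp_rot: [180.0, -0.0, 14.8]
force: [-5.3, -0.8, 17.7]
opening: -0.0001
grasp_force: 8.8
```

The large button is bottomed: z stopped at 0.0517 and force jumped to 17.7 N. I'm releasing it, rising and moving over the bar.

Emit:
{"fn": "step_arm", "kwargs": {
  "commands": [
    {"fingers":1,"travel":[0,0,0.008],"delta_rot":[0,0,0]},
    {"fingers":1,"travel":[0,0,0.02],"delta_rot":[0,0,0]},
    {"fingers":1,"travel":[0,0,0.04],"delta_rot":[0,0,0]},
    {"fingers":1,"travel":[0,0,0.05],"delta_rot":[0,0,0]},
    {"fingers":1,"travel":[0,0,0.05],"delta_rot":[0,0,0]}
  ]
}}

```text
t: 6.3
eef_pos: [0.5999, -0.0024, 0.1025]
tcp_rot: [179.9, -0.2, 14.8]
force: [0.3, 0.2, 0.9]
opening: 0.0
grasp_force: 0.0
```

Emit:
{"fn": "step_arm", "kwargs": {
  "commands": [
    {"fingers":1,"travel":[-0.03,-0.01,0],"delta_rot":[0,0,0]},
    {"fingers":1,"travel":[-0.06,-0.02,0],"delta_rot":[0,0,0]},
    {"fingers":1,"travel":[-0.0895,-0.0295,0],"delta_rot":[0,0,0]},
    {"fingers":1,"travel":[-0.0895,-0.0295,0],"delta_rot":[0,0,0]},
    {"fingers":1,"travel":[-0.0895,-0.0295,0],"delta_rot":[0,0,0]}
  ]
}}

```text
t: 6.72
eef_pos: [0.5075, -0.0331, 0.0994]
tcp_rot: [180.0, 0.1, 14.7]
force: [0.5, 0.7, 0.5]
opening: 0.0001
grasp_force: 0.0
```

Emit:
{"fn": "step_arm", "kwargs": {
  "commands": [
    {"fingers":1,"travel":[0,0,-0.01],"delta_rot":[0,0,0]},
    {"fingers":1,"travel":[0,0,-0.02],"delta_rot":[0,0,0]},
    {"fingers":1,"travel":[0,0,-0.03],"delta_rot":[0,0,0]},
    {"fingers":1,"travel":[0,0,-0.03],"delta_rot":[0,0,0]},
    {"fingers":1,"travel":[0,0,-0.03],"delta_rot":[0,0,0]}
  ]
}}

```text
t: 7.13
eef_pos: [0.5086, -0.0315, 0.0686]
tcp_rot: [-179.9, 0.1, 14.8]
force: [0.0, -0.1, 0.1]
opening: 0.0004
grasp_force: 0.0
```

```bash
python3 - <<'E'
from h import *
im=optics.read_camera("scene")[150:270,220:370]; print(manip.sense()["eef_pos"],manip.sense()["force"])
cv2.imwrite("pics/s4.png",cv2.convertScaleAbs(cv2.resize(im,None,fx=5,fy=5),alpha=1.5,beta=20))
E
```

```text
[ 0.50911015 -0.03153675  0.06934603] [-0.10351391  0.58495451  0.17666875]
```

View pics/s4.png

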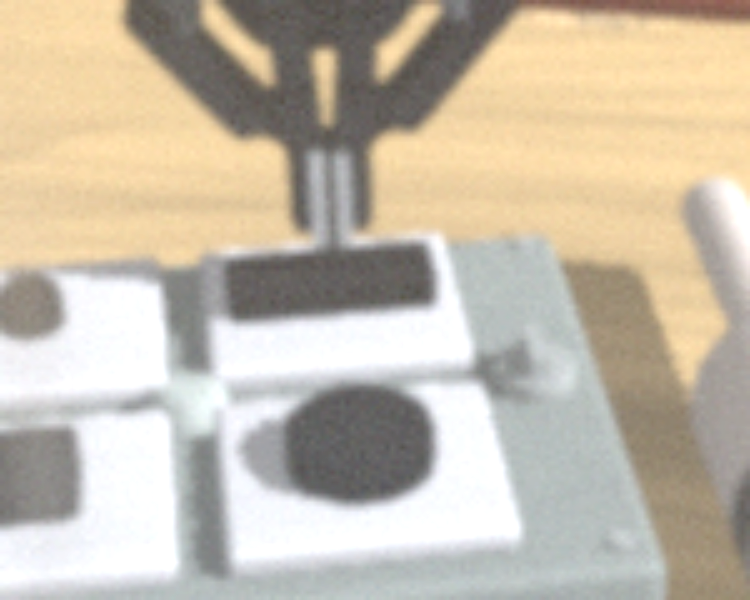

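The large button is back up, and the tips at crop (330,245) sit over the bar's centre at (330,275) with the same offset as at the first button. I'm pressing the bar.

Emit:
{"fn": "step_arm", "kwargs": {
  "commands": [
    {"fingers":1,"travel":[0,0,-0.003],"delta_rot":[0,0,0]},
    {"fingers":1,"travel":[0,0,-0.006],"delta_rot":[0,0,0]},
    {"fingers":1,"travel":[0,0,-0.009],"delta_rot":[0,0,0]},
    {"fingers":1,"travel":[0,0,-0.012],"delta_rot":[0,0,0]},
    {"fingers":1,"travel":[0,0,-0.012],"delta_rot":[0,0,0]}
  ]
}}

```text
t: 7.6
eef_pos: [0.5093, -0.032, 0.0577]
tcp_rot: [-180.0, -0.0, 14.8]
force: [-0.7, 0.1, 2.4]
opening: -0.0001
grasp_force: 1.1
```

Emit:
{"fn": "step_arm", "kwargs": {
  "commands": [
    {"fingers":1,"travel":[0,0,-0.002],"delta_rot":[0,0,0]},
    {"fingers":1,"travel":[0,0,-0.004],"delta_rot":[0,0,0]},
    {"fingers":1,"travel":[0,0,-0.004],"delta_rot":[0,0,0]},
    {"fingers":1,"travel":[0,0,-0.004],"delta_rot":[0,0,0]}
  ]
}}

```text
t: 7.93
eef_pos: [0.5094, -0.032, 0.0542]
tcp_rot: [180.0, -0.0, 14.8]
force: [-0.5, 0.3, 3.7]
opening: -0.0003
grasp_force: 1.9
```

Emit:
{"fn": "step_arm", "kwargs": {
  "commands": [
    {"fingers":1,"travel":[0,0,-0.001],"delta_rot":[0,0,0]},
    {"fingers":1,"travel":[0,0,-0.002],"delta_rot":[0,0,0]},
    {"fingers":1,"travel":[0,0,-0.002],"delta_rot":[0,0,0]}
  ]
}}

```text
t: 8.18
eef_pos: [0.5094, -0.032, 0.052]
tcp_rot: [180.0, -0.0, 14.8]
force: [0.2, 0.5, 4.9]
opening: 0.0001
grasp_force: 2.4
```

Emit:
{"fn": "step_arm", "kwargs": {
  "commands": [
    {"fingers":1,"travel":[0,0,-0.001],"delta_rot":[0,0,0]},
    {"fingers":1,"travel":[0,0,-0.002],"delta_rot":[0,0,0]},
    {"fingers":1,"travel":[0,0,-0.002],"delta_rot":[0,0,0]}
  ]
}}

```text
t: 8.43
eef_pos: [0.5095, -0.032, 0.0515]
tcp_rot: [180.0, -0.0, 14.8]
force: [-6.9, 0.6, 20.5]
opening: 0.0
grasp_force: 10.6
```

The bar is bottomed at 20.5 N. I'm releasing it and moving clear.

Emit:
{"fn": "step_arm", "kwargs": {
  "commands": [
    {"fingers":1,"travel":[0,0,0.008],"delta_rot":[0,0,0]},
    {"fingers":1,"travel":[0,0,0.025],"delta_rot":[0,0,0]},
    {"fingers":1,"travel":[0,0,0.05],"delta_rot":[0,0,0]},
    {"fingers":1,"travel":[0,0,0.08],"delta_rot":[0,0,0]},
    {"fingers":1,"travel":[0,0,0.1],"delta_rot":[0,0,0]}
  ]
}}

```text
t: 8.85
eef_pos: [0.5094, -0.0318, 0.1519]
tcp_rot: [180.0, -0.1, 14.8]
force: [1.5, 0.1, 0.7]
opening: 0.0
grasp_force: 0.0
```

Emit:
{"fn": "step_arm", "kwargs": {
  "commands": [
    {"fingers":1,"travel":[0,0,0],"delta_rot":[0,0,0]},
    {"fingers":1,"travel":[0,0,0],"delta_rot":[0,0,0]},
    {"fingers":1,"travel":[0,0,0],"delta_rot":[0,0,0]}
  ]
}}

```text
t: 9.1
eef_pos: [0.5086, -0.0321, 0.149]
tcp_rot: [-180.0, 0.1, 14.8]
force: [-0.4, -0.7, -0.9]
opening: 0.0001
grasp_force: 0.0
```

```bash
python3 - <<'E'
from h import *
im=optics.read_camera("scene")[150:270,170:370]
cv2.imwrite("pics/s5.png",cv2.convertScaleAbs(cv2.resize(im,None,fx=4,fy=4),alpha=1.5,beta=20))
E
```

```text
(no output)
```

View pics/s5.png

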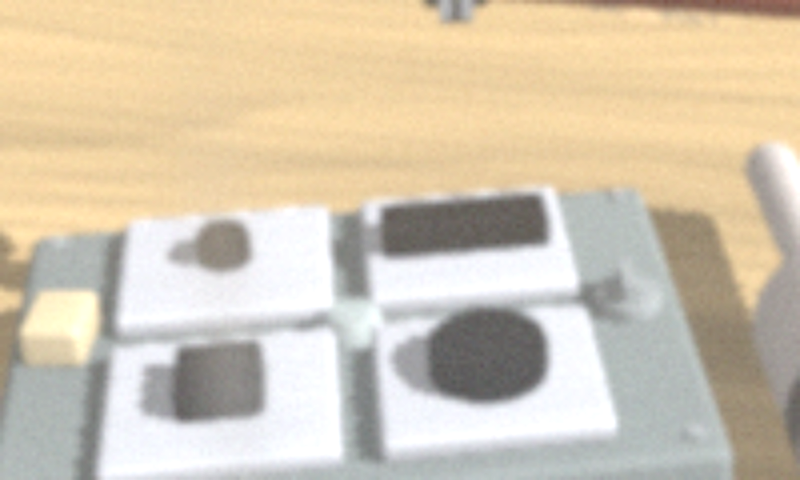

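All four caps are up, including the bar at crop (465,225) and the large round at (488,352). The gripper is clear, so I'm handing in.

```bash
python3 -c "
from station import manip
print(manip.finish_job())"
```

```text
the job is handed in; nothing more can be done
None
```

I pressed the large round button and then the long bar fully down, each came back up, the small round and square buttons were not touched, and the job was handed in at about 9 s with the arm clear.

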